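Switch the dry-bath heater off and put its tube block back

TASK

Shut down the dry-bath heater: first turn its control knob anticlockwise all the way to the off stop (take a fresh hold as often as you need), then pick up the aluminium tube block by its handle and set it down gently on the heater, fully home over the two locating pegs and flat on the plate, and let go. Do not disturb the bottle, the stopwatch and the small brown box standing nearby.

Things in the scene. Friction and masses are not known exactly. Their poses are not given: they have to be found in the camera images.
- dry_bath: White bench heater fixed to the worktop, 190 (x) x 170 (y) x 73 mm without pegs. Origin: on its underside, 100 mm behind its front edge, mid-width; z up, -x is its front. Its front 85 mm is a panel that slopes 15 degrees down to the front (70 mm high to 47 mm) with the control knob in its middle; behind lies the level deck with the heating plate.
- knob_grip (a point): Middle of the black knob's grip bar, on its axis, 22 mm out from the panel; turns with the knob. z: out of the panel along the axis (15 degrees from vertical); x: along the bar to the end with the white pointer line. Bar 56 mm long, 14 mm thick, flat-sided, top 11 mm above this point; it stands on a round 60 mm skirt whose upper face is 14 mm below this point.
- knob (a joint): Knob angle, rad; falls anticlockwise, grows clockwise (seen facing the panel); at 0 the pointer points straight up the panel. Friction about 0.15 N m; stays where it is left. The off stop, the hard anticlockwise end, is more than one wrist turn (1.7 rad or more) from any start. Its angle is not given: feel for it (the knob no longer follows and the moment rises).
- plate_center (a point): Centre of the top face of the heating plate on the heater's deck, 73 mm above the worktop and 42 mm behind the heater's origin. Axes as the heater's. The two locating pegs stand up from the plate 42 mm to either side of this point along y: 10 mm diameter, 14 mm high, with tapered tips.
- tube_block: Loose aluminium block, 60 (x) x 120 (y) x 45 mm, about 0.45 to 0.7 kg, with two rows of tube wells and a handle on top. Origin: centre of its underside; z up, y along its length. Two holes in the underside, 15 mm diameter, 20 mm deep, 42 mm to either side of the centre along y; it fits either way round.
- block_base (a point): Centre of the tube block's underside, axes as the block's.
- block_bar (a point): Middle of the tube block's handle bar, 77 mm above its underside. The bar runs along the block's y, is 12 mm thick (x), 14 mm high and 82 mm long on two posts that leave 62 mm free between them; 25 mm of free space lie under it.
- bottle: Bystander: white reagent bottle with a blue cap, 60 mm diameter, 125 mm high, standing. Origin: centre of its underside.
- stopwatch: Bystander: black stopwatch lying flat, 61 x 54 x 16 mm. Origin: centre of its underside.
- cassette_box: Bystander: small brown lidded box, 118 x 74 x 49 mm. Origin: centre of its underside.
There are look-alikes about, which are no part of the job. What is shaped like the tube_block but orange is not meant.

How it is judged:
By the outcome, as a careful person would: the job done as asked, in the order asked, and still so for the second after the job is handed in, with the robot touching nothing.
It also fails if it takes over 64 s, if anything falls off the work surface, if the arm or the gripper's body presses on something with over 40 N, if the wrist force passes 120 N, or if a joint passes its speed limit or range.

ROBOT

A 7-joint arm with a two-finger parallel gripper is mounted at the origin on a cart in front of the work surface, level with it; the furniture and walls round the work are solid. World frame = base frame: x ahead of the robot, y to its left, z up, the work surface at z = 0. Lengths are in m, angles in rad, forces in N, time in s.
With the tool pointing down it reaches from about 0.425 to 0.95 m from the base axis. Payload 4.7 kg.
Tool frame: the origin (TCP) lies on the centre line of the jaws, within the pads' length; the fingertips stand 17 mm ahead of it and the grasp point (between the pads) lies 2 mm behind it (bot.tcp_to_tips is the distance from the TCP to the fingertips, in m); z points along the fingers, y is the direction in which the jaws open and shut (so a half turn about z gives the same grasp; the last joint's range is limited). The gripper opens to 85 mm and grips with 20 to 120 N. Pads are 22 mm wide; open, the fingers measure 114 mm over their backs; the gripper's body (76 mm by 85 mm) begins 54 mm behind the grasp point. The pads swing forward as they close: fully open they stand 13 mm farther back than shut.
Start: joints at [-1.136, 0.469, -0.049, 1.532, 0.024, 1.141, -0.082], TCP at [0.302, 0.604, 0.248] pointing down, gripper open.
Joint ranges: [-2.59, 2.59], [-0.33, 1.99], [-1.39, 1.29], [0.1, 2.45], [-1.04, 4.18], [0.21, 1.99], [-2.66, 2.66]. Speed limits (rad/s): [2.57, 2.57, 3.14, 3.14, 3.14, 3.14, 3.14].

INTERFACE

Orientations are given as a unit quaternion [x, y, z, w].
In Python, from bench import bot gives the robot as it stands. The module is installed in compiled form; this text tells all that it offers.
- The arm moves only by the tool apply_moves, never from a script. Its argument "deltas" is a list of rows, each an object of numbers: "x", "y", "z": the shift along the world's x, y, z in cm; "rx", "ry", "rz": the turn, a rotation vector about the world's x, y, z in rad; "jaw": the gripper command: -1 is shut, 1 is fully open, values between are in proportion. A call has 1 to 10 rows; each row is the pose to reach, as a shift and turn from the pose commanded when the call began; what a row does not reach only later rows make up. A row lasts 1/8 s, in which the tool goes at most 62.5 mm and 10.7 degrees, less where a joint would pass 70% of its speed; a pose out of reach is approached as far as the arm can. A call with a gripper value outside its range is refused whole. The fingers move at their own pace and stop on an object; "force" is the grip in N (left out, the last holds). Time passes only in rows, so rows that repeat a pose let the fingers close. It gives the time, the measured TCP pose, the force and the opening at its end, in the units of the state.
- bot.sense(): the state, without advancing time (a new reading comes with each control period).
- bot.get_image(name): name is "side" or "top"; returns the picture (420x560x3 uint8, red, green, blue); there is no depth.
- bot.camera_model(name): a dict with "mtx" (3x3 intrinsics, pixels), "D" ([k1, k2, p1, p2, k3] as OpenCV has them; the pictures are not rectified), "view" (4x4, takes a point from world to camera coordinates). Camera axes: x right, y down, z forward; pixel columns grow to the right and rows downward; lengths in m; the calibration is good to about 2 mm. A picture is of the moment at which its call begins. camera_model takes no time and is no camera call.
- bot.finish_job(): hands the job in, once; it reports no verdict.
The state is a dict: "time_s": time; "joint_positions": joint angles; "qvel": joint speeds; "effort": joint torques, N m; "ee_pos": TCP position; "eef_rot": TCP orientation; "contact_force": force on the tool from outside, world axes, zero at the start; "moment": the same for the moment, N m; "width": finger opening in m.
Only numpy, scipy, OpenCV 4.12 (cv2) and the standard library are available. Lean on these libraries where they do the work, as an engineer would, in place of code of your own. Each camera call takes 0.05 s, during which the arm holds its last target.

## Working session

There is one attempt and no reset: what is moved stays moved. The work goes in short steps, Python scripts to look and compute and a tool call to move; the robot and the scene stay as the last step left them, time stands still between calls to the robot, and variables do not carry over. Pictures are saved under pics/ and viewed, and the job is handed in when it is done.

Besides the shell and the picture viewer there is one more tool, called after "Call:" as a command line: name --argument value ..., lists and objects as JSON in quotes. apply_moves: Moves the arm, as the interface text tells. Its arguments: {"type":"object","properties":{"deltas":{"type":"array","items":{"type":"object","properties":{"x":{"type":"number"},"y":{"type":"number"},"z":{"type":"number"},"rx":{"type":"number"},"ry":{"type":"number"},"rz":{"type":"number"},"jaw":{"type":"number"}}}},"force":{"type":"number"}},"required":["deltas"]}

```bash
mkdir -p pics; python3 - <<'E'
from bench import bot
import cv2
for n in("side","top"):
    im=bot.get_image(n); cv2.imwrite(f"pics/{n}0.png",im[:,:,::-1])
    c=bot.camera_model(n); print(n,c)
s=bot.sense(); print(s, bot.tcp_to_tips)
E
```

```text
side {'mtx': array([[500.07546039,   0.        , 274.26363571],
       [  0.        , 500.07546039, 208.02368985],
       [  0.        ,   0.        ,   1.        ]]), 'D': array([-0.11539217,  0.        ,  0.        ,  0.        ,  0.        ]), 'view': array([[ 0.89840045, -0.43870171, -0.02043138, -0.48324964],
       [-0.21072786, -0.38979084, -0.89646911,  0.18788316],
       [ 0.38531857,  0.80969372, -0.44263494,  1.20855306],
       [ 0.        ,  0.        ,  0.        ,  1.        ]])}
top {'mtx': array([[527.01281817,   0.        , 280.66486595],
       [  0.        , 527.01281817, 209.26806135],
       [  0.        ,   0.        ,   1.        ]]), 'D': array([0.02457807, 0.        , 0.        , 0.        , 0.        ]), 'view': array([[ 0.00392142, -0.99997411, -0.00603276, -0.00435886],
       [-0.97221983, -0.00240054, -0.23405734,  0.57907506],
       [ 0.2340368 ,  0.006783  , -0.97220408,  1.23632798],
       [ 0.        ,  0.        ,  0.        ,  1.        ]])}
{'time_s': 0.1, 'joint_positions': array([-1.13587383,  0.46939085, -0.04860455,  1.53358251,  0.02412114,
        1.1410361 , -0.08232082]), 'qvel': array([ 1.01868095e-03, -1.64065329e-03, -1.74919418e-04, -1.86285109e-03,
        7.40909515e-05, -1.41360739e-04, -6.25553236e-04]), 'effort': array([ 1.00182548e-03, -5.11522222e+01, -4.70207166e-02, -2.38392502e+01,
        1.06837528e-02,  4.35062684e-03, -7.90887867e-06]), 'ee_pos': array([0.30173451, 0.60323648, 0.24734272]), 'eef_rot': array([ 2.29825393e-01,  9.73231448e-01, -8.99064388e-04, -1.70956013e-04]), 'contact_force': array([-0.37230764,  0.59624245, -0.45629606]), 'moment': array([ 0.02772258, -0.01549682, -0.04344218]), 'width': 0.0853735101180926} 0.017
```

View pics/side0.png

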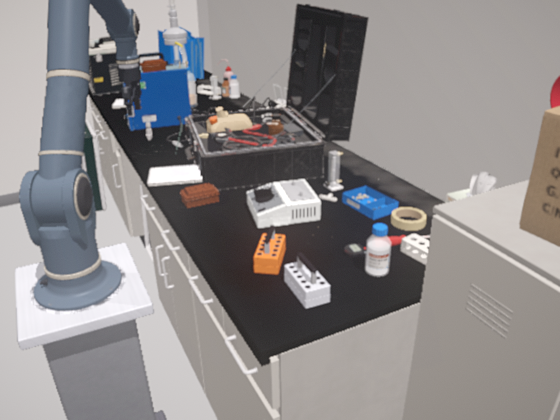

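View pics/top0.png

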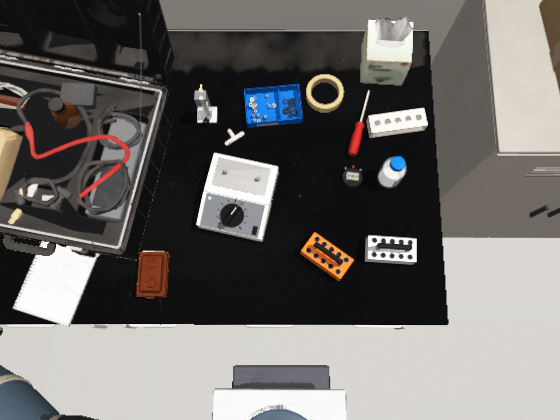

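The top view shows the heater near (238,198), its knob at (232,215), the silver block at (391,249), the orange look-alike at (327,256), and a white rack with a single row of holes at (397,122). The bottle is at (391,172), the stopwatch at (353,176) and the brown box at (153,274). I'll check these in close crops.

```bash
python3 - <<'E'
import cv2,numpy as np
t=cv2.imread("pics/top0.png"); s=cv2.imread("pics/side0.png")
cv2.imwrite("pics/c1.png",cv2.resize(t[145:250,185:290],None,fx=5.7,fy=5.7,interpolation=cv2.INTER_CUBIC))
cv2.imwrite("pics/c2.png",cv2.resize(t[225:285,295:425],None,fx=6,fy=6,interpolation=cv2.INTER_CUBIC))
cv2.imwrite("pics/c3.png",cv2.resize(s[170:310,235:345],None,fx=4.2,fy=4.2,interpolation=cv2.INTER_CUBIC))
E
```

```text
(no output)
```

View pics/c1.png

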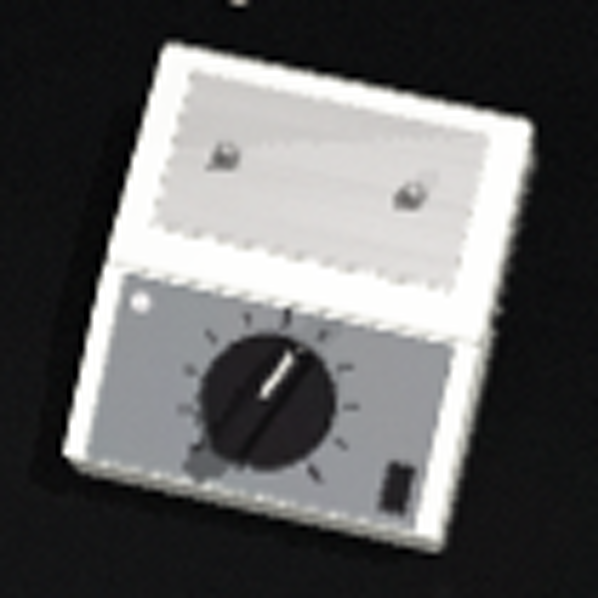

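View pics/c2.png

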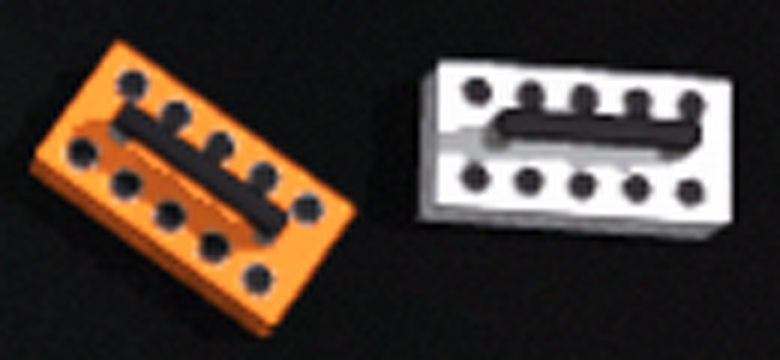

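View pics/c3.png

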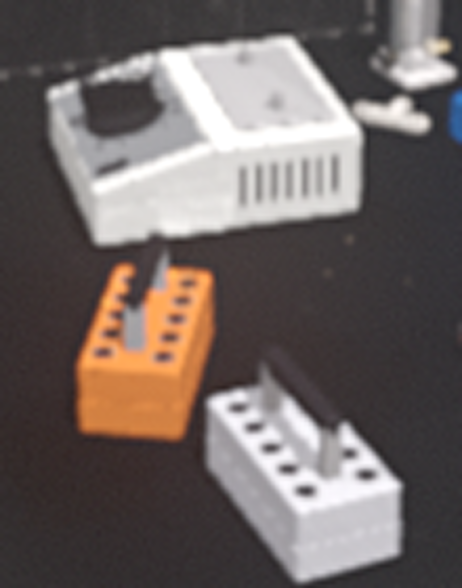

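```bash
cat > h.py <<'E'
import numpy as np,cv2
from bench import bot
from scipy.optimize import least_squares
from scipy.spatial.transform import Rotation as R
C={n:bot.camera_model(n) for n in("side","top")}
def proj(n,P):
    c=C[n];V=c["view"];r,_=cv2.Rodrigues(V[:3,:3])
    return cv2.projectPoints(np.asarray(P,float).reshape(-1,3),r,V[:3,3],c["mtx"],c["D"])[0].reshape(-1,2)
def ray(n,uv,z):
    c=C[n];V=c["view"]
    p=cv2.undistortPoints(np.array([[uv]],float),c["mtx"],c["D"])[0,0]
    d=V[:3,:3].T@np.array([p[0],p[1],1]);o=-V[:3,:3].T@V[:3,3]
    return o+d*(z-o[2])/d[2]
def T(q,P):
    P=np.asarray(P,float);c,s=np.cos(q[2]),np.sin(q[2])
    return np.c_[q[0]+c*P[:,0]-s*P[:,1],q[1]+s*P[:,0]+c*P[:,1],P[:,2]]
def fit(obs,q0):
    # obs: list (cam, local, uv)
    def f(q):return np.concatenate([(proj(n,T(q,[l]))[0]-uv) for n,l,uv in obs])
    r=least_squares(f,q0,loss="soft_l1");return r.x,r.fun.reshape(-1,2)
def un(o,s,p):return (np.array(p)+.5)/s-.5+np.array(o)
E
cat > f.py <<'E'
from h import *
a=lambda p:un((185,145),5.7,p)
b=lambda p:un((295,225),6,p)
d=lambda p:un((235,170),4.2,p)
H=[("top",l,a(p)) for l,p in [((.09,.085,.07),(168,43)),((.09,-.085,.07),(533,122)),((-.1,.085,.047),(68,458)),((-.1,-.085,.047),(440,550)),((.042,.042,.085),(225,150)),((.042,-.042,.085),(410,190)),((-.0596,0,.0662),(268,402))]]
H+=[("side",l,d(p)) for l,p in [((.09,-.085,.07),(360,130)),((.09,.085,.07),(290,38)),((-.1,-.085,.047),(95,190)),((-.1,.085,.047),(48,92)),((-.1,-.085,0),(97,243)),((.09,-.085,0),(358,208))]]
B=[("top",l,b(p)) for l,p in [((.03,.06,.045),(440,60)),((.03,-.06,.045),(733,80)),((-.03,-.06,.045),(730,222)),((-.03,.06,.045),(433,204)),((-.03,.06,0),(420,220)),((-.03,-.06,0),(712,238)),((0,.041,.084),(497,122)),((0,-.041,.084),(700,134))]]
B+=[("side",l,d(p)) for l,p in [((-.03,-.06,.045),(298,518)),((.03,-.06,.045),(402,490)),((-.03,.06,.045),(207,400)),((-.03,-.06,0),(300,580)),((.03,-.06,0),(400,553)),((-.03,.06,0),(207,470))]]
for O,q0 in((H,(.6,.1,-.2)),(B,(.5,-.25,0))):
    for sub in(O,[o for o in O if o[0]=="top"],[o for o in O if o[0]=="side"]):
        q,r=fit(sub,q0);print(q.round(4))
        if sub is O: print(r.round(1).tolist())
for p,z in(((391,172),.06),((353,176),.016),((153,274),.05),((327,256),.04)):print(p,ray("top",p,z).round(3))
E
python3 f.py
```

```text
[ 0.6221  0.1064 -0.2183]
[[-1.0, -0.3], [0.2, -0.2], [-1.2, 0.2], [-0.3, -1.2], [0.1, 0.3], [0.5, 0.4], [-0.2, 0.2], [0.5, -0.2], [0.4, -0.3], [-0.3, 0.8], [-0.2, 0.3], [-0.2, 2.7], [0.5, 2.6]]
[ 0.6221  0.1058 -0.2188]
[ 0.6247  0.1123 -0.2151]
[ 0.4859 -0.2778 -0.0591]
[[-0.0, 0.4], [-0.4, 0.1], [0.1, 0.4], [0.6, 0.4], [0.0, 0.2], [-1.2, 0.2], [0.6, -0.2], [1.1, -0.1], [0.5, -1.3], [-0.0, -1.2], [0.2, -0.2], [-0.2, 0.4], [-0.2, 0.1], [0.4, -1.3]]
[ 0.4864 -0.2775 -0.0605]
[ 0.4844 -0.2797 -0.0539]
(391, 172) [ 0.679 -0.281  0.06 ]
(353, 176) [ 0.682 -0.191  0.016]
(153, 274) [0.42  0.308 0.05 ]
(327, 256) [ 0.467 -0.118  0.04 ]
```

```bash
cat >> h.py <<'E'
HQ=np.array([.6221,.106,-.2185]);BQ=np.array([.486,-.2778,-.0595])
s15,c15=np.sin(np.radians(15)),np.cos(np.radians(15))
Rz=lambda a:R.from_rotvec([0,0,a]).as_matrix()
def kn(th):
    "knob frame: cols x(bar) y z(axis), origin grip"
    F=Rz(HQ[2])@np.array([[c15,0,-s15],[0,1,0],[s15,0,c15]])@Rz(-th)
    return F,T(HQ,[(-.0575-.022*s15,0,.0585+.022*c15)])[0]
def tool(z,y):
    z=z/np.linalg.norm(z);y=y-z*(y@z);y/=np.linalg.norm(y)
    return np.c_[np.cross(y,z),y,z]
def delta(p,M):
    s=bot.sense();Rc=R.from_quat(s["eef_rot"]).as_matrix()
    return (np.array(p)-s["ee_pos"])*100,R.from_matrix(M@Rc.T).as_rotvec()
E
python3 - <<'E'
from h import *
a=lambda p:un((185,145),5.7,p)
po,pi=a((293,350)),a((265,398))
def f(v):
    F,o=kn(v[0]);return np.r_[proj("top",[o+F@[v[1],0,.011],o+F@[v[2],0,.011]]).ravel()-np.r_[po,pi]]
r=least_squares(f,[.3,.026,.008]);print(r.x,r.fun)
th=r.x[0];F,o=kn(th);print(o,F)
im=cv2.imread("pics/top0.png")
for sgn in(1,-1):
    M=tool(-F[:,2],sgn*F[:,1]);print(sgn,M[:,1],delta(o+F[:,2]*.08,M))
big=cv2.resize(im[145:250,185:290],None,fx=5.7,fy=5.7,interpolation=cv2.INTER_CUBIC)
for sx in(-.028,.028):
  for sy in(-.007,.007):
    p=(proj("top",[o+F@[sx,sy,.011]])[0]-(185,145)+.5)*5.7-.5
    cv2.circle(big,tuple(int(v) for v in p),4,(0,0,255),1)
cv2.imwrite("pics/k1.png",big)
E
```

```text
[0.34978207 0.02769541 0.00396663] [ 0.03228659  0.02020859 -0.22561833 -0.14123883]
[0.5604085  0.11969829 0.07975037] [[ 0.81157699  0.52678558 -0.25266528]
 [-0.53124606  0.84535795  0.05610305]
 [ 0.24314688  0.0886955   0.96592583]]
1 [0.52678558 0.84535795 0.0886955 ] (array([ 23.8460771 , -47.90499514,  -9.03182817]), array([-0.04172426, -0.25913682, -0.10365663]))
-1 [-0.52678558 -0.84535795 -0.0886955 ] (array([ 23.8460771 , -47.90499514,  -9.03182817]), array([-0.39031348,  0.06816586,  3.01181976]))
```

View pics/k1.png

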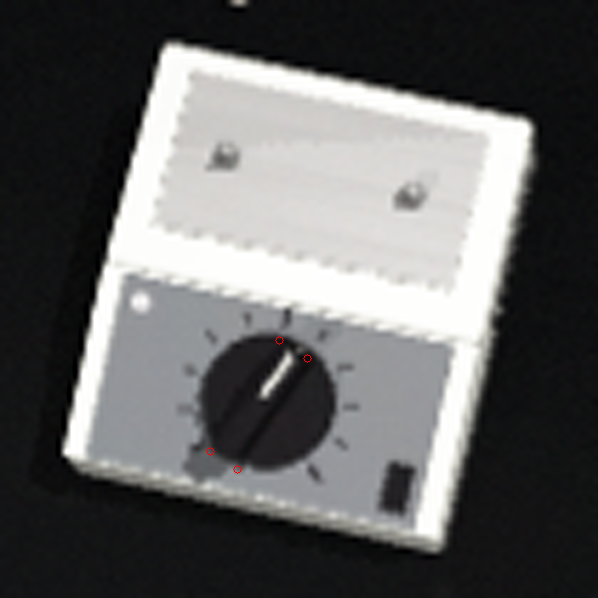

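Call:
apply_moves --deltas '[{"x": 2.4,"y": -4.8,"z": 2,"rz": -0.16},{"x": 4.8,"y": -9.6,"z": 4,"rz": -0.32},{"x": 7.2,"y": -14.4,"z": 6,"rz": -0.48},{"x": 9.6,"y": -19.2,"z": 8,"rz": -0.64},{"x": 12,"y": -24,"z": 8,"rz": -0.8},{"x": 14.4,"y": -28.8,"z": 8,"rz": -0.96},{"x": 16.8,"y": -33.6,"z": 8,"rz": -1.12},{"x": 19.2,"y": -38.4,"z": 8,"rz": -1.28},{"x": 21.6,"y": -43.2,"z": 8,"rz": -1.44},{"x": 23.8,"y": -47.9,"z": 8,"rz": -1.6}]'

```text
$.deltas[0]: bad value
```

```bash
python3 - <<'E'
from h import *
s=bot.sense();print(s["time_s"],s["joint_positions"].round(3),s["ee_pos"],s["eef_rot"])
F,o=kn(.35);M=tool(-F[:,2],-F[:,1]);print(delta(o+F[:,2]*.08,M))
E
```

```text
0.1 [-1.136  0.469 -0.049  1.534  0.024  1.141 -0.082] [0.30173451 0.60323648 0.24734272] [ 2.29825393e-01  9.73231448e-01 -8.99064388e-04 -1.70956013e-04]
(array([ 23.8460771 , -47.90499514,  -9.03182817]), array([-0.3902948 ,  0.06811859,  3.01160533]))
```

Call:
apply_moves --deltas '[{"x": 2.4,"y": -4.8,"z": 2,"rx": 0,"ry": 0,"rz": -0.16,"jaw": 1},{"x": 4.8,"y": -9.6,"z": 4,"rx": 0,"ry": 0,"rz": -0.32,"jaw": 1},{"x": 7.2,"y": -14.4,"z": 6,"rx": 0,"ry": 0,"rz": -0.48,"jaw": 1},{"x": 9.6,"y": -19.2,"z": 8,"rx": 0,"ry": 0,"rz": -0.64,"jaw": 1},{"x": 12,"y": -24,"z": 8,"rx": 0,"ry": 0,"rz": -0.8,"jaw": 1},{"x": 14.4,"y": -28.8,"z": 8,"rx": 0,"ry": 0,"rz": -0.96,"jaw": 1},{"x": 16.8,"y": -33.6,"z": 8,"rx": 0,"ry": 0,"rz": -1.12,"jaw": 1},{"x": 19.2,"y": -38.4,"z": 8,"rx": 0,"ry": 0,"rz": -1.28,"jaw": 1},{"x": 21.6,"y": -43.2,"z": 8,"rx": 0,"ry": 0,"rz": -1.44,"jaw": 1},{"x": 23.8,"y": -47.9,"z": 8,"rx": 0,"ry": 0,"rz": -1.6,"jaw": 1}]'

```text
time_s: 1.35
ee_pos: [0.5402, 0.123, 0.3281]
eef_rot: [0.86, 0.511, -0.0, -0.0]
contact_force: [0.7, 0.3, -1.5]
width: 0.0857
```

```bash
python3 - <<'E'
from h import *
s=bot.sense();print(s["time_s"],s["joint_positions"].round(3),s["ee_pos"],s["eef_rot"])
F,o=kn(.35);M=tool(-F[:,2],-F[:,1]);print(delta(o+F[:,2]*.08,M))
E
```

```text
1.35 [-0.671  0.213  0.447  1.738 -0.098  1.213 -0.697] [0.54024676 0.12299198 0.32810116] [ 8.59639110e-01  5.10901731e-01 -1.32087271e-04 -6.35585577e-05]
(array([-5.14807858e-03,  1.19455028e-01, -1.71076729e+01]), array([ 0.16597902, -0.24214232, -1.63068899]))
```

Call:
apply_moves --deltas '[{"x": 0,"y": 0,"z": -1,"rx": 0.017,"ry": -0.024,"rz": -0.163,"jaw": 1},{"x": 0,"y": 0,"z": -3,"rx": 0.033,"ry": -0.048,"rz": -0.326,"jaw": 1},{"x": 0,"y": 0,"z": -5,"rx": 0.05,"ry": -0.073,"rz": -0.489,"jaw": 1},{"x": 0,"y": 0,"z": -7,"rx": 0.066,"ry": -0.097,"rz": -0.652,"jaw": 1},{"x": 0,"y": 0,"z": -9,"rx": 0.083,"ry": -0.121,"rz": -0.815,"jaw": 1},{"x": 0,"y": 0,"z": -11,"rx": 0.1,"ry": -0.145,"rz": -0.978,"jaw": 1},{"x": 0,"y": 0,"z": -13,"rx": 0.116,"ry": -0.17,"rz": -1.141,"jaw": 1},{"x": 0,"y": 0,"z": -15,"rx": 0.133,"ry": -0.194,"rz": -1.305,"jaw": 1},{"x": 0,"y": 0,"z": -16.5,"rx": 0.149,"ry": -0.218,"rz": -1.468,"jaw": 1},{"x": 0,"y": 0,"z": -17.1,"rx": 0.166,"ry": -0.242,"rz": -1.631,"jaw": 1}]'

```text
time_s: 2.6
ee_pos: [0.539, 0.1244, 0.1561]
eef_rot: [0.952, -0.278, 0.13, -0.007]
contact_force: [-0.8, 0.4, -0.0]
width: 0.0855
```

```bash
python3 - <<'E'
from h import *
s=bot.sense();print(s["time_s"],s["joint_positions"].round(3),s["ee_pos"],s["eef_rot"],s["contact_force"],s["moment"])
F,o=kn(.35);M=tool(-F[:,2],-F[:,1]);print(delta(o+F[:,2]*.08,M),delta(o+F[:,2]*.006,M))
for n in("side","top"):
    im=bot.get_image(n); cv2.imwrite(f"pics/{n}1.png",im[:,:,::-1])
t=cv2.imread("pics/top1.png"); s=cv2.imread("pics/side1.png")
a=cv2.resize(t[140:260,170:300],None,fx=3,fy=3,interpolation=cv2.INTER_CUBIC)
b=cv2.resize(s[120:240,215:345],None,fx=3,fy=3,interpolation=cv2.INTER_CUBIC)
cv2.imwrite("pics/p1.png",np.hstack([a,b]))
E
```

```text
2.6 [-0.99   0.356  0.754  2.107 -0.214  0.55  -2.265] [0.53897467 0.1244305  0.15613894] [ 0.95167262 -0.27826555  0.12973869 -0.00744127] [-0.79733115  0.41402828 -0.00322143] [ 0.09782943  0.22120149 -0.01651118]
(array([ 0.12206067, -0.02439708,  0.08854938]), array([ 0.00181956, -0.00160009,  0.00071236])) (array([ 1.99178378, -0.43955963, -7.05930173]), array([ 0.00181956, -0.00160009,  0.00071236]))
```

View pics/p1.png

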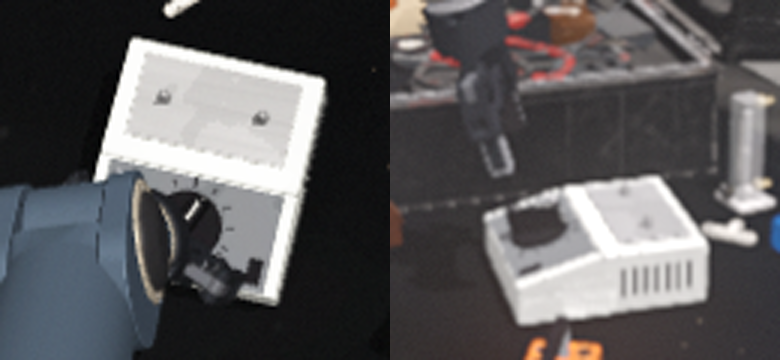

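Call:
apply_moves --force 50 --deltas '[{"x": 0.6,"y": -0.13,"z": -1.9,"rx": 0.002,"ry": -0.002,"rz": 0,"jaw": 1},{"x": 1.1,"y": -0.25,"z": -3.8,"rx": 0.002,"ry": -0.002,"rz": 0,"jaw": 0.6},{"x": 1.6,"y": -0.36,"z": -5.6,"rx": 0.002,"ry": -0.002,"rz": 0,"jaw": 0.2},{"x": 1.94,"y": -0.43,"z": -6.85,"rx": 0.002,"ry": -0.002,"rz": 0,"jaw": -0.1},{"x": 1.94,"y": -0.43,"z": -6.85,"rx": 0.002,"ry": -0.002,"rz": 0,"jaw": -0.3}]'

```text
time_s: 3.32
ee_pos: [0.5592, 0.12, 0.0883]
eef_rot: [0.952, -0.275, 0.13, -0.009]
contact_force: [0.9, -0.2, -0.5]
width: 0.03
```

```bash
python3 - <<'E'
from h import *
s=bot.sense();print(s["time_s"],s["joint_positions"].round(3),s["ee_pos"],s["contact_force"],s["moment"],s["width"])
F,o=kn(.35);M=tool(-F[:,2],-F[:,1]);print(delta(o+F[:,2]*.008,M))
for n in("side","top"):
    im=bot.get_image(n); cv2.imwrite(f"pics/{n}1.png",im[:,:,::-1])
t=cv2.imread("pics/top1.png"); s=cv2.imread("pics/side1.png")
a=cv2.resize(t[170:250,190:290],None,fx=4,fy=4,interpolation=cv2.INTER_CUBIC)
b=cv2.resize(s[140:220,235:335],None,fx=4,fy=4,interpolation=cv2.INTER_CUBIC)
cv2.imwrite("pics/p2.png",np.hstack([a,b]))
E
```

```text
3.325 [-0.83   0.481  0.605  2.113 -0.346  0.413 -2.141] [0.55918221 0.12002753 0.08831927] [ 0.88817753 -0.20536531 -0.53662502] [0.07235122 0.29733142 0.03449294] 0.02997683341226082
(array([-0.07950276,  0.01195777, -0.08415001]), array([ 0.00013643,  0.00032002, -0.00531496]))
```

View pics/p2.png

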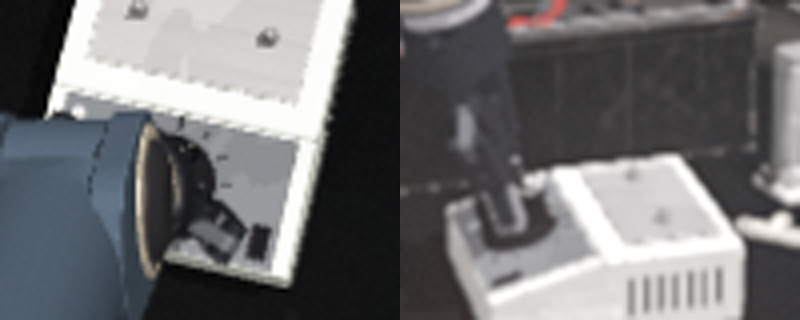

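Call:
apply_moves --force 50 --deltas '[{"x": -0.08,"y": 0,"z": -0.1,"rx": 0,"ry": 0,"rz": 0,"jaw": -1},{"x": -0.08,"y": 0,"z": -0.1,"rx": 0,"ry": 0,"rz": 0,"jaw": -1},{"x": -0.08,"y": 0,"z": -0.1,"rx": 0,"ry": 0,"rz": 0,"jaw": -1}]'

```text
time_s: 3.8
ee_pos: [0.5592, 0.1208, 0.0889]
eef_rot: [0.952, -0.276, 0.132, -0.01]
contact_force: [-2.2, -0.0, 6.0]
width: 0.0129
```

```bash
python3 - <<'E'
from h import *
s=bot.sense();print(s["time_s"],s["joint_positions"].round(3),s["ee_pos"],s["contact_force"],s["moment"],s["width"])
F,o=kn(.35);print(F[:,2], F[:,2]@s["moment"])
E
```

```text
3.8 [-0.832  0.479  0.606  2.115 -0.347  0.409 -2.142] [0.55917101 0.12078023 0.08891517] [-2.24028934 -0.04703827  6.04789031] [-0.00949965  0.30648494 -0.09549149] 0.012902665564868753
[-0.25266528  0.05610305  0.96592583] -0.07264272846389173
```

Call:
apply_moves --deltas '[{"x": 0,"y": 0,"z": 0.05,"rx": -0.038,"ry": 0.0084,"rz": 0.145,"jaw": -1},{"x": 0,"y": 0,"z": 0.1,"rx": -0.076,"ry": 0.0168,"rz": 0.29,"jaw": -1},{"x": 0,"y": 0,"z": 0.1,"rx": -0.114,"ry": 0.0252,"rz": 0.435,"jaw": -1},{"x": 0,"y": 0,"z": 0.1,"rx": -0.152,"ry": 0.0337,"rz": 0.58,"jaw": -1},{"x": 0,"y": 0,"z": 0.1,"rx": -0.19,"ry": 0.042,"rz": 0.724,"jaw": -1},{"x": 0,"y": 0,"z": 0.1,"rx": -0.227,"ry": 0.0505,"rz": 0.869,"jaw": -1},{"x": 0,"y": 0,"z": 0.1,"rx": -0.265,"ry": 0.0589,"rz": 1.014,"jaw": -1},{"x": 0,"y": 0,"z": 0.1,"rx": -0.303,"ry": 0.0673,"rz": 1.159,"jaw": -1},{"x": 0,"y": 0,"z": 0.1,"rx": -0.341,"ry": 0.0757,"rz": 1.304,"jaw": -1},{"x": 0,"y": 0,"z": 0.1,"rx": -0.379,"ry": 0.0842,"rz": 1.449,"jaw": -1}]'

```text
time_s: 5.05
ee_pos: [0.5591, 0.1206, 0.089]
eef_rot: [0.884, 0.449, 0.101, 0.082]
contact_force: [3.0, 0.4, -3.9]
width: 0.013
```

```bash
cat > st.py <<'E'
from h import *
s=bot.sense();print(s["time_s"],s["joint_positions"].round(3),s["ee_pos"],s["contact_force"].round(2),s["moment"].round(3),s["width"])
F,o=kn(.35);print("axis moment", F[:,2]@s["moment"])
M=R.from_quat(s["eef_rot"]).as_matrix();y=F.T@M[:,1]
print("tool angle (knob th, implied)", .35-np.arctan2(y[0],-y[1]), "tilt",np.degrees(np.arccos(-M[:,2]@F[:,2])), "offset in knob frame mm",F.T@(s["ee_pos"]-o)*1e3)
E
python3 st.py
```

```text
5.05 [-0.527  0.424  0.212  2.096  0.124  0.409 -1.081] [0.55914665 0.12059195 0.08902247] [ 3.02  0.36 -3.92] [ 0.173 -0.087 -0.16 ] 0.01300310427465168
axis moment -0.20296975522707733
tool angle (knob th, implied) -1.1590006600402045 tilt 0.13814366633547373 offset in knob frame mm [0.75543536 0.91329953 9.32512633]
```

Call:
apply_moves --deltas '[{"x": 0,"y": 0,"z": 0,"rx": -0.0253,"ry": 0.0056,"rz": 0.0966,"jaw": -1},{"x": 0,"y": 0,"z": 0,"rx": -0.0505,"ry": 0.0112,"rz": 0.193,"jaw": -1},{"x": 0,"y": 0,"z": 0,"rx": -0.0758,"ry": 0.0168,"rz": 0.29,"jaw": -1}]'

```text
time_s: 5.42
ee_pos: [0.5592, 0.1206, 0.089]
eef_rot: [0.807, 0.576, 0.088, 0.096]
contact_force: [2.3, -1.0, -3.2]
width: 0.0132
```

```bash
python3 st.py
```

```text
5.425 [-0.464  0.421  0.133  2.092  0.206  0.418 -0.86 ] [0.55918723 0.12058585 0.08904283] [ 2.3  -1.   -3.18] [ 0.154 -0.116 -0.113] 0.013158525809422447
axis moment -0.15453218446311634
tool angle (knob th, implied) -1.4575054996383163 tilt 0.11847113703162954 offset in knob frame mm [0.79655539 0.93133099 9.33419345]
```

Call:
apply_moves --deltas '[{"x": 0,"y": 0,"z": 0,"rx": -0.0253,"ry": 0.0056,"rz": 0.0966,"jaw": -1},{"x": 0,"y": 0,"z": 0,"rx": -0.0505,"ry": 0.0112,"rz": 0.193,"jaw": -1},{"x": 0,"y": 0,"z": 0,"rx": -0.0758,"ry": 0.0168,"rz": 0.29,"jaw": -1}]'

```text
time_s: 5.8
ee_pos: [0.5592, 0.1206, 0.0891]
eef_rot: [0.712, 0.69, 0.072, 0.108]
contact_force: [3.3, 0.9, -3.7]
width: 0.0128
```

```bash
python3 st.py
```

```text
5.8 [-0.401  0.42   0.054  2.088  0.284  0.429 -0.632] [0.55923423 0.12058908 0.08905396] [ 3.33  0.92 -3.71] [ 0.188 -0.167 -0.092] 0.012758528715063356
axis moment -0.14523038347518727
tool angle (knob th, implied) -1.757702603691592 tilt 0.09297167706455685 offset in knob frame mm [0.8356831  0.95982068 9.33325903]
```

Friction is still about 0.15 N m, so the knob hasn't reached its stop. I'll keep turning.

Call:
apply_moves --deltas '[{"x": 0,"y": 0,"z": 0,"rx": -0.0253,"ry": 0.0056,"rz": 0.0966,"jaw": -1},{"x": 0,"y": 0,"z": 0,"rx": -0.0505,"ry": 0.0112,"rz": 0.193,"jaw": -1},{"x": 0,"y": 0,"z": 0,"rx": -0.0758,"ry": 0.0168,"rz": 0.29,"jaw": -1}]'

```text
time_s: 6.18
ee_pos: [0.5592, 0.1206, 0.0891]
eef_rot: [0.601, 0.789, 0.055, 0.118]
contact_force: [2.3, 0.6, -2.4]
width: 0.0133
```

```bash
python3 st.py
```

```text
6.175 [-0.338  0.421 -0.024  2.084  0.358  0.441 -0.4  ] [0.55924999 0.12056707 0.0890506 ] [ 2.27  0.64 -2.36] [ 0.185 -0.188 -0.134] 0.013310221190295166
axis moment -0.18687023082556098
tool angle (knob th, implied) -2.057918696749585 tilt 0.06760980892456976 offset in knob frame mm [0.85935797 0.94922628 9.32479018]
```

Call:
apply_moves --deltas '[{"x": 0,"y": 0,"z": 0,"rx": -0.0253,"ry": 0.0056,"rz": 0.0966,"jaw": -1},{"x": 0,"y": 0,"z": 0,"rx": -0.0505,"ry": 0.0112,"rz": 0.193,"jaw": -1}]'

```text
time_s: 6.42
ee_pos: [0.5593, 0.1206, 0.0891]
eef_rot: [0.519, 0.845, 0.043, 0.123]
contact_force: [3.2, 0.2, -2.9]
width: 0.0124
```

```bash
python3 st.py
```

```text
6.425 [-0.297  0.422 -0.075  2.081  0.405  0.451 -0.243] [0.55930397 0.12060332 0.08908333] [ 3.17  0.18 -2.92] [ 0.141 -0.146 -0.064] 0.012436067143275302
axis moment -0.10571724663602648
tool angle (knob th, implied) -2.257735470276762 tilt 0.04797566916907513 offset in knob frame mm [0.89185075 1.01120778 9.34479641]
```

Call:
apply_moves --deltas '[{"x": 0,"y": 0,"z": 0,"rx": -0.0202,"ry": 0.0045,"rz": 0.0773,"jaw": -1},{"x": 0,"y": 0,"z": 0,"rx": -0.0404,"ry": 0.009,"rz": 0.1545,"jaw": -1}]'

```text
time_s: 6.68
ee_pos: [0.5593, 0.1206, 0.0891]
eef_rot: [0.451, 0.883, 0.033, 0.126]
contact_force: [2.7, 0.4, -2.8]
width: 0.0129
```

```bash
python3 st.py
```

```text
6.675 [-0.264  0.424 -0.116  2.079  0.441  0.459 -0.117] [0.55932123 0.12057201 0.0891105 ] [ 2.72  0.4  -2.76] [ 0.302 -0.228 -0.573] 0.012911646951093963
axis moment -0.6426625740450731
tool angle (knob th, implied) -2.4159313234550885 tilt 0.04633727005457126 offset in knob frame mm [0.92909843 0.99625429 9.36492406]
```

Call:
apply_moves --deltas '[{"x": 0,"y": 0,"z": 0,"rx": -0.0202,"ry": 0.0045,"rz": 0.0773,"jaw": -1}]'

```text
time_s: 6.8
ee_pos: [0.5593, 0.1205, 0.0892]
eef_rot: [0.418, 0.899, 0.028, 0.127]
contact_force: [1.8, 1.2, -1.6]
width: 0.013
```

```bash
python3 st.py
```

```text
6.8 [-0.248  0.425 -0.136  2.078  0.456  0.463 -0.055] [0.55933863 0.12054605 0.08918356] [ 1.8   1.2  -1.59] [ 0.736 -0.165 -1.644] 0.013016873940135794
axis moment -1.7829724653038477
tool angle (knob th, implied) -2.490191009541309 tilt 0.07942608738310476 offset in knob frame mm [0.97478022 0.98996418 9.42964449]
```

Call:
apply_moves --deltas '[{"x": 0,"y": 0,"z": 0,"rx": 0.012,"ry": -0.003,"rz": -0.045,"jaw": -1}]'

```text
time_s: 6.92
ee_pos: [0.5593, 0.1205, 0.0891]
eef_rot: [0.44, 0.889, 0.032, 0.126]
contact_force: [3.1, 1.2, -2.9]
width: 0.013
```

```bash
python3 st.py
```

```text
6.925 [-0.257  0.424 -0.124  2.079  0.445  0.46  -0.095] [0.55934184 0.12054147 0.08912325] [ 3.11  1.22 -2.93] [ 0.543 -0.167 -0.861] 0.012980033593444434
axis moment -0.9785032342770019
tool angle (knob th, implied) -2.4409516854907296 tilt 0.08592012401665616 offset in knob frame mm [0.96516029 0.98243204 9.37032557]
```

Call:
apply_moves --deltas '[{"x": 0,"y": 0,"z": 0,"rx": 0,"ry": 0,"rz": 0,"jaw": -0.2},{"x": 0,"y": 0,"z": 0,"rx": 0,"ry": 0,"rz": 0,"jaw": -0.2},{"x": 0,"y": 0,"z": 0,"rx": 0,"ry": 0,"rz": 0,"jaw": -0.2},{"x": -0.8,"y": 0.17,"z": 3,"rx": 0,"ry": 0,"rz": 0,"jaw": -0.2},{"x": -1.6,"y": 0.34,"z": 6,"rx": 0,"ry": 0,"rz": 0,"jaw": 0},{"x": -3,"y": 0.5,"z": 11,"rx": 0,"ry": 0,"rz": 0,"jaw": 0.5},{"x": -4,"y": -3,"z": 15,"rx": 0,"ry": 0,"rz": 0,"jaw": 0.8},{"x": -5,"y": -7,"z": 18,"rx": 0,"ry": 0,"rz": 0,"jaw": 1}]'

```text
time_s: 7.92
ee_pos: [0.5084, 0.0504, 0.271]
eef_rot: [0.435, 0.891, 0.031, 0.127]
contact_force: [0.1, -1.1, 0.2]
width: 0.0853
```

```bash
python3 st.py; python3 - <<'E'
from h import *
for n in("side","top"):
    im=bot.get_image(n); cv2.imwrite(f"pics/{n}2.png",im[:,:,::-1])
t=cv2.imread("pics/top2.png"); s=cv2.imread("pics/side2.png")
a=cv2.resize(t[145:250,185:290],None,fx=5.7,fy=5.7,interpolation=cv2.INTER_CUBIC)
cv2.imwrite("pics/p3.png",a);cv2.imwrite("pics/p4.png",t)
M=tool(np.array([0,0,-1.]),Rz(BQ[2])@[-1.,0,0])
for sg in(1,-1):
  M=tool(np.array([0,0,-1.]),Rz(BQ[2])@[sg,0,0])
  print(delta([BQ[0],BQ[1],.18],M))
E
```

```text
7.925 [-0.057  0.079 -0.201  2.034  0.186  0.805  0.292] [0.50840206 0.05041498 0.27097178] [ 0.09 -1.12  0.16] [ 0.024  0.259 -0.028] 0.08529754802934032
axis moment -0.01832003228423211
tool angle (knob th, implied) -2.451050135344871 tilt 0.03277312166639617 offset in knob frame mm [ 41.1091798  -68.9960068  193.95892142]
(array([ -2.32655365, -32.38878545,  -9.25789991]), array([ 0.14974782,  0.22721556, -0.70726675]))
(array([ -2.32655365, -32.38878545,  -9.25789991]), array([-0.28794636,  0.18977282,  2.41209302]))
```

View pics/p3.png

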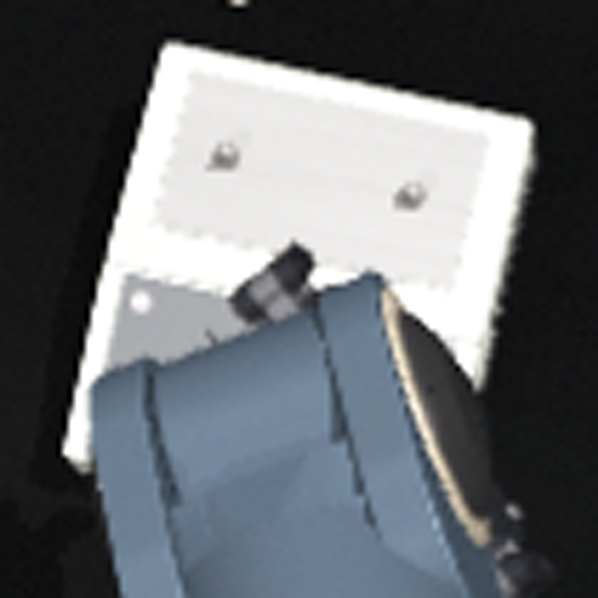

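View pics/p4.png

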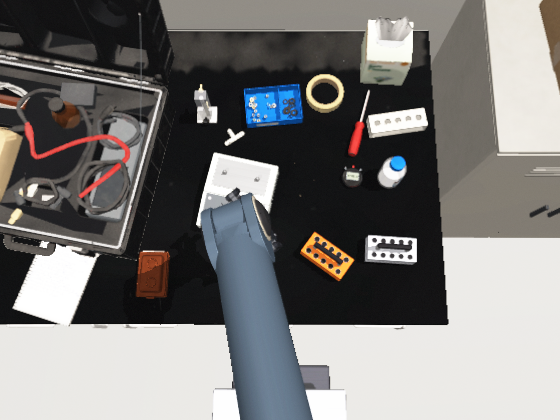

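Call:
apply_moves --deltas '[{"x": -0.3,"y": -4.6,"z": 0,"rx": 0.019,"ry": 0.028,"rz": -0.088,"jaw": 1},{"x": -0.6,"y": -9.2,"z": 0,"rx": 0.037,"ry": 0.057,"rz": -0.177,"jaw": 1},{"x": -0.9,"y": -13.8,"z": 0,"rx": 0.056,"ry": 0.085,"rz": -0.265,"jaw": 1},{"x": -1.2,"y": -18.4,"z": 0,"rx": 0.075,"ry": 0.114,"rz": -0.354,"jaw": 1},{"x": -1.5,"y": -23,"z": 0,"rx": 0.094,"ry": 0.142,"rz": -0.442,"jaw": 1},{"x": -1.9,"y": -27.7,"z": -2,"rx": 0.112,"ry": 0.17,"rz": -0.53,"jaw": 1},{"x": -2.3,"y": -32.4,"z": -4,"rx": 0.131,"ry": 0.199,"rz": -0.619,"jaw": 1},{"x": -2.3,"y": -32.4,"z": -8,"rx": 0.15,"ry": 0.227,"rz": -0.707,"jaw": 0.5},{"x": -2.3,"y": -32.4,"z": -9.3,"rx": 0.15,"ry": 0.227,"rz": -0.707,"jaw": 0.3}]'

```text
time_s: 9.15
ee_pos: [0.4845, -0.2727, 0.1728]
eef_rot: [0.725, 0.689, 0.0, -0.006]
contact_force: [-0.1, -0.0, 0.1]
width: 0.0554
```

```bash
python3 - <<'E'
from h import *
s=bot.sense();print(s["time_s"],s["joint_positions"].round(3),s["ee_pos"],s["contact_force"],s["moment"],s["width"])
M=tool(np.array([0,0,-1.]),Rz(BQ[2])@[1.,0,0])
print(delta([BQ[0],BQ[1],.08],M))
for n in("side","top"):
    im=bot.get_image(n); cv2.imwrite(f"pics/{n}3.png",im[:,:,::-1])
t=cv2.imread("pics/top3.png"); s=cv2.imread("pics/side3.png")
a=cv2.resize(t[140:260,180:310],None,fx=3,fy=3,interpolation=cv2.INTER_CUBIC)
b=cv2.resize(s[170:310,240:370],None,fx=3,fy=3,interpolation=cv2.INTER_CUBIC)
cv2.imwrite("pics/p5.png",np.hstack([np.vstack([a,np.zeros((60,390,3),np.uint8)]),b]))
E
```

```text
9.15 [ 0.341  0.36   0.123  1.899 -0.061  0.896  0.444] [ 0.48449875 -0.27270417  0.17281723] [-0.12311984 -0.00056656  0.10671411] [ 0.04044726 -0.00530151 -0.01750508] 0.05536795707513511
(array([ 0.15012454, -0.5095832 , -9.2817228 ]), array([-0.00821021, -0.00736155, -0.00819133]))
```

View pics/p5.png

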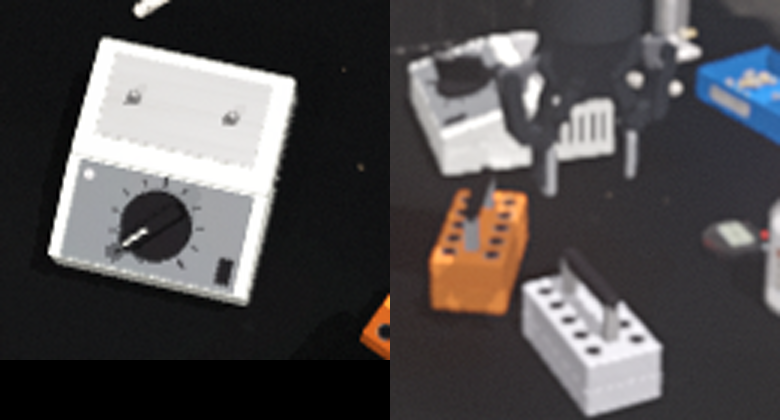

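Call:
apply_moves --force 80 --deltas '[{"x": 0.06,"y": -0.42,"z": -2,"rx": -0.008,"ry": -0.007,"rz": -0.008,"jaw": 0.1},{"x": 0.06,"y": -0.42,"z": -5,"rx": -0.008,"ry": -0.007,"rz": -0.008,"jaw": 0.1},{"x": 0.06,"y": -0.42,"z": -8,"rx": -0.008,"ry": -0.007,"rz": -0.008,"jaw": 0.1},{"x": 0.06,"y": -0.42,"z": -10.3,"rx": -0.008,"ry": -0.007,"rz": -0.008,"jaw": 0.1},{"x": 0.06,"y": -0.42,"z": -10.3,"rx": -0.008,"ry": -0.007,"rz": -0.008,"jaw": 0.1}]'

```text
time_s: 9.88
ee_pos: [0.4862, -0.2766, 0.0728]
eef_rot: [0.727, 0.686, 0.001, 0.002]
contact_force: [0.4, 0.3, 0.5]
width: 0.0469
```

```bash
python3 - <<'E'
from h import *
s=bot.sense();print(s["time_s"],s["joint_positions"].round(3),s["ee_pos"],s["contact_force"],s["moment"],s["width"])
M=tool(np.array([0,0,-1.]),Rz(BQ[2])@[1.,0,0])
print(delta([BQ[0],BQ[1],.075],M))
for n in("side","top"):
    im=bot.get_image(n); cv2.imwrite(f"pics/{n}4.png",im[:,:,::-1])
t=cv2.imread("pics/top4.png"); s=cv2.imread("pics/side4.png")
a=cv2.resize(t[180:310,330:460],None,fx=3,fy=3,interpolation=cv2.INTER_CUBIC)
b=cv2.resize(s[190:320,240:370],None,fx=3,fy=3,interpolation=cv2.INTER_CUBIC)
cv2.imwrite("pics/p6.png",np.hstack([a,b]))
E
```

```text
9.875 [ 0.359  0.497  0.107  1.972 -0.083  0.673  0.461] [ 0.48622768 -0.27656743  0.07284187] [0.4088458  0.26795785 0.47255674] [-0.00162551  0.02291428  0.02893319] 0.04691813917286992
(array([-0.0227681 , -0.12325651,  0.21581284]), array([ 0.00093489,  0.00374333, -0.00146182]))
```

View pics/p6.png

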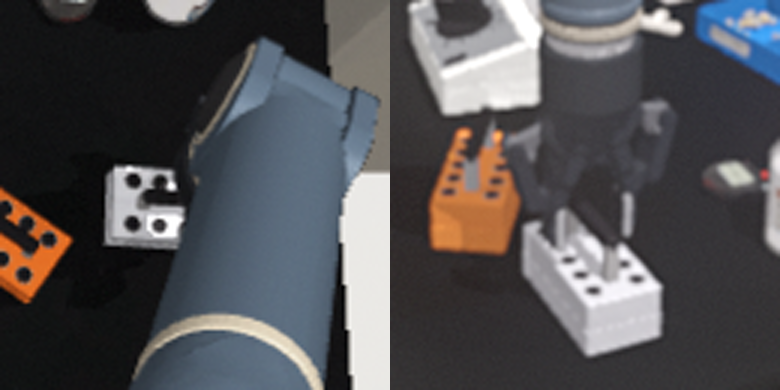

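Call:
apply_moves --force 80 --deltas '[{"x": 0,"y": -0.1,"z": 0.2,"rx": 0,"ry": 0,"rz": 0,"jaw": -0.3},{"x": 0,"y": -0.1,"z": 0.2,"rx": 0,"ry": 0,"rz": 0,"jaw": -0.6},{"x": 0,"y": -0.1,"z": 0.2,"rx": 0,"ry": 0,"rz": 0,"jaw": -1},{"x": 0,"y": -0.1,"z": 0.2,"rx": 0,"ry": 0,"rz": 0,"jaw": -1},{"x": 0,"y": -0.1,"z": 0.2,"rx": 0,"ry": 0,"rz": 0,"jaw": -1}]'

```text
time_s: 10.6
ee_pos: [0.4867, -0.2791, 0.0761]
eef_rot: [0.728, 0.685, 0.001, 0.003]
contact_force: [-1.5, 0.7, 6.2]
width: 0.0107
```

```bash
python3 - <<'E'
from h import *
s=bot.sense();print(s["time_s"],s["ee_pos"],s["eef_rot"],s["contact_force"],s["moment"],s["width"])
E
```

```text
10.6 [ 0.48671    -0.27911798  0.07606392] [0.7283076  0.68524256 0.00138522 0.00295892] [-1.50916304  0.67812494  6.16183909] [0.1563355  0.25169322 0.00436874] 0.010673458856924055
```

Held, at width 10.7 mm. Next I'll lift straight up.

Call:
apply_moves --deltas '[{"x": 0,"y": 0,"z": 1,"rx": 0,"ry": 0,"rz": 0,"jaw": -1},{"x": 0,"y": 0,"z": 3,"rx": 0,"ry": 0,"rz": 0,"jaw": -1},{"x": 0,"y": 0,"z": 6,"rx": 0,"ry": 0,"rz": 0,"jaw": -1},{"x": 0,"y": 0,"z": 10,"rx": 0,"ry": 0,"rz": 0,"jaw": -1},{"x": 0,"y": 0,"z": 14,"rx": 0,"ry": 0,"rz": 0,"jaw": -1},{"x": 0,"y": 0,"z": 16,"rx": 0,"ry": 0,"rz": 0,"jaw": -1},{"x": 0,"y": 0,"z": 16,"rx": 0,"ry": 0,"rz": 0,"jaw": -1}]'

```text
time_s: 11.48
ee_pos: [0.4862, -0.2789, 0.2358]
eef_rot: [0.728, 0.685, 0.001, 0.003]
contact_force: [-0.7, -0.5, -6.2]
width: 0.0105
```

```bash
python3 - <<'E'
from h import *
s=bot.sense();print(s["time_s"],s["joint_positions"].round(3),s["ee_pos"],s["eef_rot"],s["contact_force"],s["moment"],s["width"])
pc=T(HQ,[(.042,0,.073)])[0];print(pc)
M=tool(np.array([0,0,-1.]),Rz(HQ[2])@[1.,0,0])
print(delta([pc[0],pc[1],.22],M))
for n in("side","top"):
    im=bot.get_image(n); cv2.imwrite(f"pics/{n}5.png",im[:,:,::-1])
t=cv2.imread("pics/top5.png"); s=cv2.imread("pics/side5.png")
cv2.imwrite("pics/p7.png",cv2.resize(s[100:310,220:400],None,fx=3,fy=2.85,interpolation=cv2.INTER_CUBIC))
E
```

```text
11.475 [ 0.334  0.289  0.138  1.836 -0.047  1.012  0.43 ] [ 0.48618739 -0.27888829  0.23578784] [0.72821593 0.68533922 0.00138887 0.00312717] [-0.74540521 -0.46879265 -6.15389954] [-0.02335141 -0.01874129  0.03995066] 0.010457330856447218
[0.6631014  0.09689585 0.073     ]
(array([17.69140087, 37.57841374, -1.57878395]), array([ 0.00314329,  0.00608685, -0.15785291]))
```

View pics/p7.png

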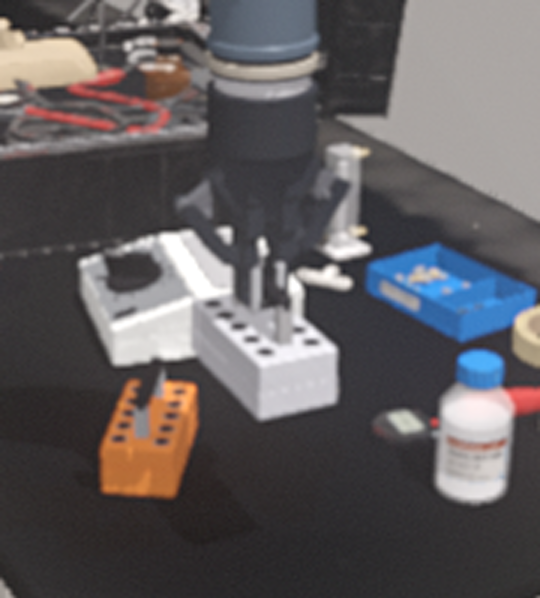

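Call:
apply_moves --deltas '[{"x": 0.8,"y": 2,"z": 0,"rx": 0,"ry": 0,"rz": -0.01,"jaw": -1},{"x": 2.8,"y": 6,"z": 0,"rx": 0,"ry": 0,"rz": -0.03,"jaw": -1},{"x": 5,"y": 10.6,"z": 0,"rx": 0,"ry": 0,"rz": -0.05,"jaw": -1},{"x": 7.2,"y": 15.4,"z": 0,"rx": 0,"ry": 0,"rz": -0.07,"jaw": -1},{"x": 9.5,"y": 20.2,"z": 0,"rx": 0,"ry": 0,"rz": -0.09,"jaw": -1},{"x": 11.8,"y": 25,"z": 0,"rx": 0,"ry": 0,"rz": -0.11,"jaw": -1},{"x": 14,"y": 29.8,"z": 0,"rx": 0,"ry": 0,"rz": -0.13,"jaw": -1},{"x": 16,"y": 34,"z": 0,"rx": 0,"ry": 0,"rz": -0.145,"jaw": -1},{"x": 17.3,"y": 36.8,"z": 0,"rx": 0.003,"ry": 0.006,"rz": -0.158,"jaw": -1},{"x": 17.7,"y": 37.5,"z": -1,"rx": 0.003,"ry": 0.006,"rz": -0.158,"jaw": -1}]'

```text
time_s: 12.82
ee_pos: [0.663, 0.0998, 0.2226]
eef_rot: [0.779, 0.627, -0.001, -0.002]
contact_force: [-0.2, 0.7, -7.4]
width: 0.0104
```

Call:
apply_moves --deltas '[{"x": 0,"y": 0,"z": -1,"rx": 0,"ry": 0,"rz": 0,"jaw": -1},{"x": 0,"y": 0,"z": -3,"rx": 0,"ry": 0,"rz": 0,"jaw": -1},{"x": 0,"y": 0,"z": -4,"rx": 0,"ry": 0,"rz": 0,"jaw": -1},{"x": 0,"y": 0,"z": -4,"rx": 0,"ry": 0,"rz": 0,"jaw": -1}]'

```text
time_s: 13.32
ee_pos: [0.6621, 0.0947, 0.1834]
eef_rot: [0.781, 0.625, -0.002, -0.001]
contact_force: [-0.2, -0.4, -7.1]
width: 0.0105
```

```bash
python3 - <<'E'
from h import *
s=bot.sense();print(s["time_s"],s["joint_positions"].round(3),s["ee_pos"],s["eef_rot"],s["contact_force"],s["moment"],s["width"])
pc=T(HQ,[(.042,0,.073)])[0]
M=tool(np.array([0,0,-1.]),Rz(HQ[2])@[1.,0,0])
off=Rz(-.158)@[-.0007,.0013,0]
print(delta([pc[0]-off[0],pc[1]-off[1],.18],M),off)
for n in("side","top"):
    im=bot.get_image(n); cv2.imwrite(f"pics/{n}6.png",im[:,:,::-1])
t=cv2.imread("pics/top6.png"); s=cv2.imread("pics/side6.png")
cv2.imwrite("pics/p8.png",cv2.resize(s[120:240,230:345],None,fx=5,fy=5,interpolation=cv2.INTER_CUBIC))
cv2.imwrite("pics/p9.png",cv2.resize(t[125:255,175:305],None,fx=4.5,fy=4.5,interpolation=cv2.INTER_CUBIC))
E
```

```text
13.325 [-0.22   0.515  0.022  1.615 -0.013  1.016 -0.414] [0.66207159 0.09474323 0.1833725 ] [ 0.78052349  0.625122   -0.00190143 -0.00139939] [-0.18090522 -0.44082498 -7.05837446] [0.01072157 0.00467056 0.01787779] 0.01048342862299609
(array([ 0.15165369,  0.07586723, -0.33724971]), array([ 0.00019679, -0.00471766,  0.00171621])) [-0.00048673  0.00139395  0.        ]
```

View pics/p8.png

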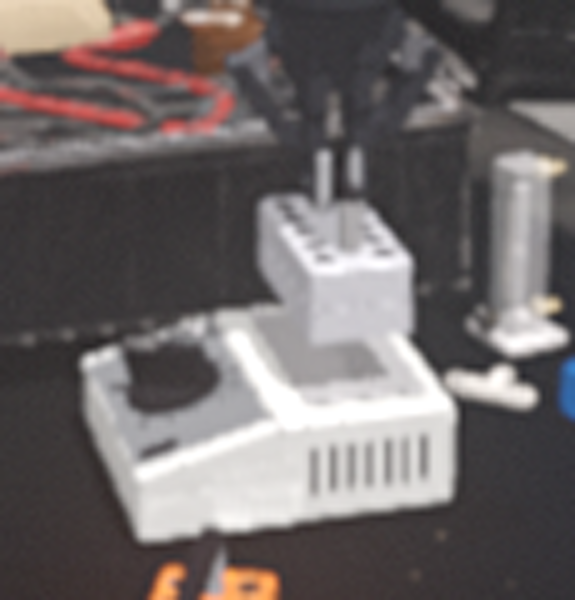

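View pics/p9.png

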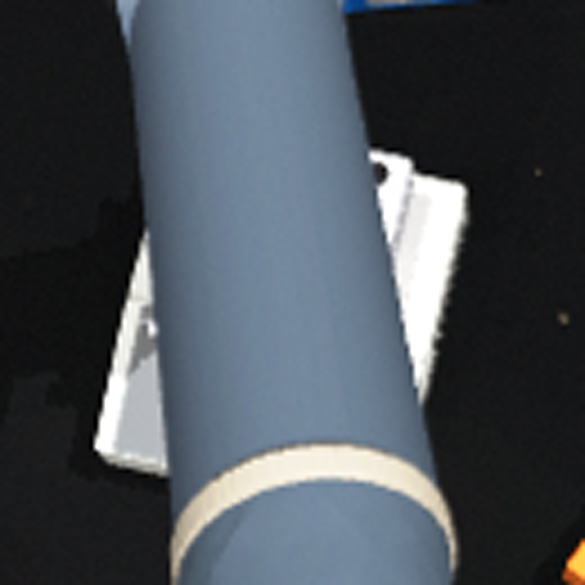

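```bash
python3 - <<'E'
from h import *
def ov(src,n,off,w,h,k,q,segs,out):
    im=cv2.imread(src)[off[1]:off[1]+h,off[0]:off[0]+w]
    im=cv2.resize(im,None,fx=k,fy=k,interpolation=cv2.INTER_CUBIC)
    for s,col in segs:
        p=(proj(n,T(q,s))-off+.5)*k-.5
        cv2.polylines(im,[np.round(p*16).astype(np.int32)],False,col,1,cv2.LINE_AA,4)
    cv2.imwrite(out,im)
def circ(x,y,z,r):
    a=np.linspace(0,2*np.pi,30);return np.c_[x+r*np.cos(a),y+r*np.sin(a),0*a+z]
g=(0,200,0);r=(0,0,255)
H=[([(-.1,.085,.047),(-.015,.085,.07),(.09,.085,.07),(.09,-.085,.07),(-.015,-.085,.07),(-.1,-.085,.047),(-.1,.085,.047)],g),([(-.015,.085,.07),(-.015,-.085,.07)],g)]
for s in(1,-1):
    for z,rr in((.073,.005),(.083,.005),(.087,.003)):H.append((circ(.042,s*.042,z,rr),r))
ov("pics/top3.png","top",(185,145),105,75,7,HQ,H,"pics/o1.png")
ov("pics/side3.png","side",(230,160),110,75,7,HQ,H,"pics/o2.png")
E
```

```text
(no output)
```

View pics/o1.png

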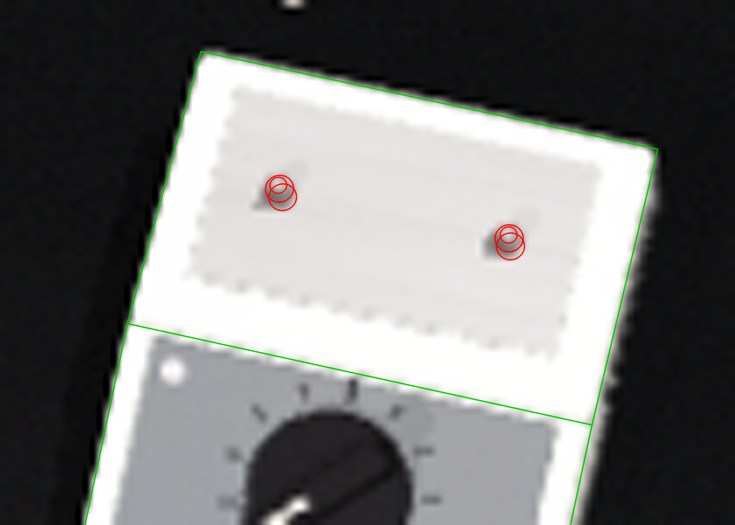

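View pics/o2.png

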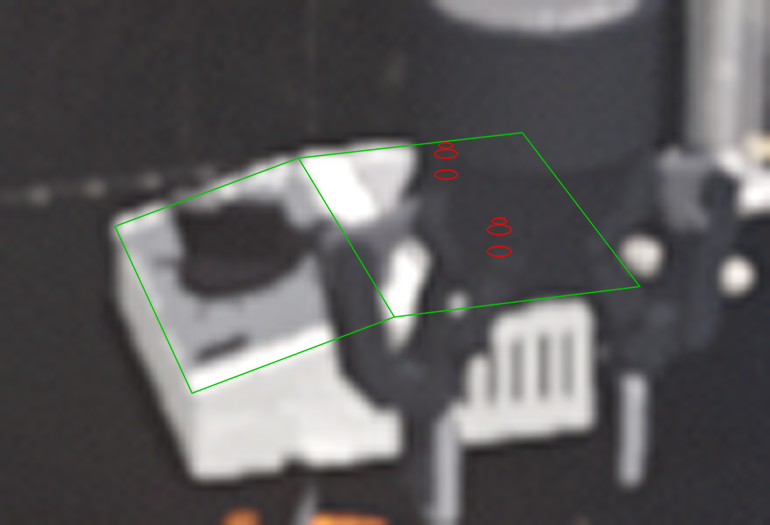

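```bash
python3 - <<'E'
from h import *
M=R.from_quat([0.78052349,0.625122,-0.00190143,-0.00139939]).as_matrix()
yaw=np.arctan2(M[1,1],M[0,1]);print(yaw)
def ov(src,n,off,w,h,k,items,out):
    im=cv2.imread(src)[off[1]:off[1]+h,off[0]:off[0]+w]
    im=cv2.resize(im,None,fx=k,fy=k,interpolation=cv2.INTER_CUBIC)
    for q,s,col in items:
        p=(proj(n,T(q,s))-off+.5)*k-.5
        cv2.polylines(im,[np.round(p*16).astype(np.int32)],False,col,1,cv2.LINE_AA,4)
    cv2.imwrite(out,im)
g=(0,200,0);r=(0,0,255)
def boxs(z):
    b=[(-.03,.06),(.03,.06),(.03,-.06),(-.03,-.06),(-.03,.06)]
    return [[(*p,z) for p in b],[(*p,z+.045) for p in b],[(-.03,-.06,z),(-.03,-.06,z+.045)],[(.03,-.06,z),(.03,-.06,z+.045)],[(-.03,.06,z),(-.03,.06,z+.045)]]
q=np.array([.66207-.0005,.09474+.0014,yaw])
I=[(q,s,r) for s in boxs(.1834-.076)]
I+=[(HQ,[(-.1,.085,.047),(-.015,.085,.07),(.09,.085,.07),(.09,-.085,.07),(-.015,-.085,.07),(-.1,-.085,.047),(-.1,.085,.047)],g)]
ov("pics/side6.png","side",(235,150),95,80,8,I,"pics/o3.png")
I=[(BQ,s,r) for s in boxs(0)]
a=[(x,y) for x in(-.006,.006) for y in(-.041,.041)]
I+=[(BQ,[(-.006,-.041,.084),(.006,-.041,.084),(.006,.041,.084),(-.006,.041,.084),(-.006,-.041,.084)],g)]
ov("pics/top0.png","top",(355,225),70,50,8,I,"pics/o4.png")
ov("pics/side0.png","side",(275,245),65,65,8,I,"pics/o5.png")
E
```

```text
-0.22021899247331467
```

View pics/o3.png

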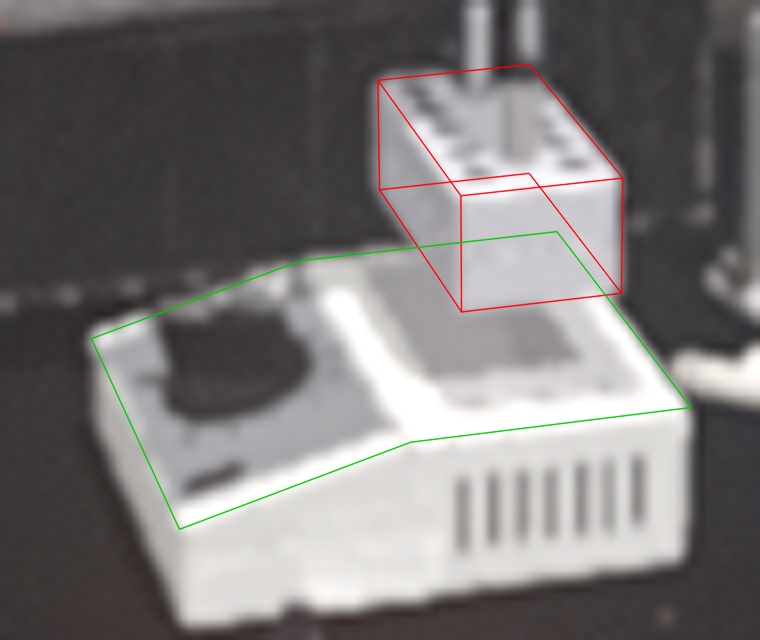

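View pics/o4.png

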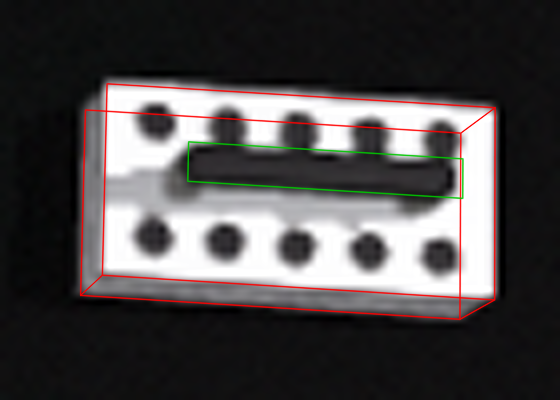

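View pics/o5.png

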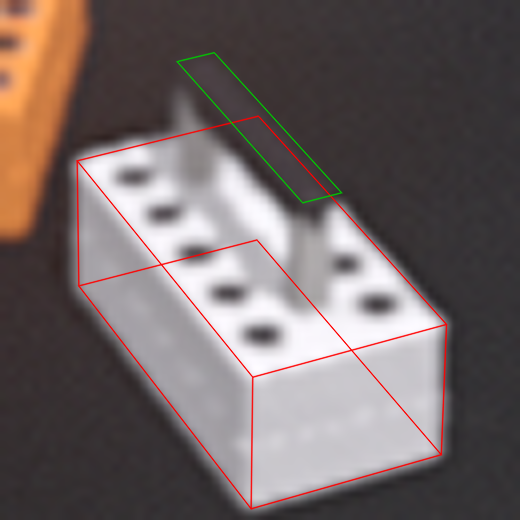

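Call:
apply_moves --deltas '[{"x": 0.15,"y": 0.08,"z": -0.8,"rx": 0,"ry": -0.004,"rz": 0.002,"jaw": -1},{"x": 0.15,"y": 0.08,"z": -1.5,"rx": 0,"ry": -0.004,"rz": 0.002,"jaw": -1},{"x": 0.15,"y": 0.08,"z": -1.5,"rx": 0,"ry": -0.004,"rz": 0.002,"jaw": -1}]'

```text
time_s: 13.8
ee_pos: [0.6639, 0.097, 0.1688]
eef_rot: [0.779, 0.627, 0.0, -0.0]
contact_force: [-0.7, 0.5, -6.2]
width: 0.0105
```

```bash
cat > st2.py <<'E'
from h import *
s=bot.sense();print(s["time_s"],s["ee_pos"],s["contact_force"].round(2),s["moment"].round(3),s["width"])
pc=T(HQ,[(.042,0,.073)])[0]
M=tool(np.array([0,0,-1.]),Rz(HQ[2])@[1.,0,0])
off=Rz(-.158)@[-.0007,.0013,0]
print(delta([pc[0]-off[0],pc[1]-off[1],.149],M))
E
python3 st2.py
```

```text
13.8 [0.66387059 0.0970185  0.16879724] [-0.67  0.52 -6.16] [-0.05  -0.004  0.006] 0.010474831300112428
(array([-0.02824605, -0.15166015, -1.97972401]), array([-0.00050918,  0.00025356, -0.00211181]))
```

Call:
apply_moves --deltas '[{"x": -0.02,"y": -0.18,"z": 0,"rx": 0,"ry": 0,"rz": -0.002,"jaw": -1},{"x": -0.02,"y": -0.18,"z": -0.3,"rx": 0,"ry": 0,"rz": -0.002,"jaw": -1},{"x": -0.02,"y": -0.18,"z": -0.6,"rx": 0,"ry": 0,"rz": -0.002,"jaw": -1},{"x": -0.02,"y": -0.18,"z": -0.9,"rx": 0,"ry": 0,"rz": -0.002,"jaw": -1}]'

```text
time_s: 14.3
ee_pos: [0.6644, 0.0953, 0.1606]
eef_rot: [0.78, 0.626, 0.001, 0.0]
contact_force: [0.1, 0.3, -6.0]
width: 0.0106
```

```bash
python3 st2.py
```

```text
14.3 [0.66437478 0.09527361 0.16060544] [ 0.15  0.26 -6.04] [-0.027 -0.008  0.039] 0.010578424505271829
(array([-0.07866542,  0.02282885, -1.16054439]), array([-9.61330344e-04,  2.34984388e-03,  9.71104727e-05]))
```

Call:
apply_moves --deltas '[{"x": -0.05,"y": 0,"z": -0.25,"rx": 0,"ry": 0,"rz": 0,"jaw": -1},{"x": -0.07,"y": 0,"z": -0.5,"rx": 0,"ry": 0,"rz": 0,"jaw": -1},{"x": -0.07,"y": 0,"z": -0.5,"rx": 0,"ry": 0,"rz": 0,"jaw": -1}]'

```text
time_s: 14.68
ee_pos: [0.6635, 0.0952, 0.1555]
eef_rot: [0.78, 0.626, 0.001, 0.0]
contact_force: [-0.2, 0.2, -6.7]
width: 0.0108
```

```bash
python3 st2.py
```

```text
14.675 [0.66352867 0.09524591 0.15554225] [-0.25  0.19 -6.68] [-0.058  0.026  0.075] 0.010813104292735305
(array([ 0.00594607,  0.02559941, -0.65422536]), array([-8.52814269e-04,  1.87272944e-03,  4.12592037e-05]))
```

Call:
apply_moves --deltas '[{"x": 0,"y": 0,"z": -0.2,"rx": 0,"ry": 0,"rz": 0,"jaw": -1},{"x": 0,"y": 0,"z": -0.4,"rx": 0,"ry": 0,"rz": 0,"jaw": -1},{"x": 0,"y": 0,"z": -0.5,"rx": 0,"ry": 0,"rz": 0,"jaw": -1},{"x": 0,"y": 0,"z": -0.5,"rx": 0,"ry": 0,"rz": 0,"jaw": -1}]'

```text
time_s: 15.18
ee_pos: [0.6637, 0.0952, 0.1507]
eef_rot: [0.78, 0.626, 0.001, 0.0]
contact_force: [-0.5, -0.0, -6.2]
width: 0.0104
```

```bash
python3 st2.py
```

```text
15.175 [0.66365189 0.09520474 0.15071347] [-0.53 -0.01 -6.25] [ 0.015 -0.07   0.01 ] 0.010385693806957834
(array([-0.00637595,  0.02971554, -0.17134683]), array([-0.00088644,  0.00219075,  0.0001523 ]))
```

Call:
apply_moves --deltas '[{"x": 0,"y": 0,"z": -0.1,"rx": 0,"ry": 0,"rz": 0,"jaw": -1},{"x": 0,"y": 0,"z": -0.15,"rx": 0,"ry": 0,"rz": 0,"jaw": -1},{"x": 0,"y": 0,"z": -0.15,"rx": 0,"ry": 0,"rz": 0,"jaw": -1}]'

```text
time_s: 15.55
ee_pos: [0.6637, 0.0953, 0.1494]
eef_rot: [0.78, 0.626, 0.001, 0.0]
contact_force: [-0.3, -0.4, -7.4]
width: 0.0102
```

```bash
python3 st2.py
```

```text
15.55 [0.6637373  0.09527511 0.14940324] [-0.26 -0.39 -7.4 ] [0.032 0.125 0.011] 0.01020462304033062
(array([-0.01491712,  0.0226792 , -0.04032445]), array([-0.00095562,  0.00245902,  0.00011906]))
```

Call:
apply_moves --deltas '[{"x": 0,"y": 0,"z": -0.08,"rx": 0,"ry": 0,"rz": 0,"jaw": -1},{"x": 0,"y": 0,"z": -0.08,"rx": 0,"ry": 0,"rz": 0,"jaw": -1}]'

```text
time_s: 15.8
ee_pos: [0.6638, 0.0955, 0.1493]
eef_rot: [0.78, 0.626, 0.001, 0.0]
contact_force: [-1.6, 0.3, -1.4]
width: 0.0103
```

```bash
python3 st2.py
```

```text
15.8 [0.66378224 0.09547792 0.14926341] [-1.56  0.3  -1.37] [-0.024  0.448  0.011] 0.010324334094770956
(array([-0.01941091,  0.00239823, -0.02634143]), array([-1.26138969e-03,  2.78382324e-03, -9.90727108e-05]))
```

Call:
apply_moves --deltas '[{"x": 0,"y": 0,"z": -0.05,"rx": 0,"ry": 0,"rz": 0,"jaw": -1},{"x": 0,"y": 0,"z": -0.05,"rx": 0,"ry": 0,"rz": 0,"jaw": -1}]'

```text
time_s: 16.05
ee_pos: [0.6638, 0.0955, 0.1492]
eef_rot: [0.78, 0.626, 0.002, 0.0]
contact_force: [-4.4, 0.9, 5.1]
width: 0.0103
```

```bash
python3 st2.py
```

```text
16.05 [0.66381398 0.0954589  0.14922346] [-4.41  0.87  5.08] [-0.022  1.075  0.012] 0.010334153418157238
(array([-0.02258473,  0.00430003, -0.0223458 ]), array([-1.35084515e-03,  2.96775829e-03, -2.20603112e-05]))
```

Call:
apply_moves --deltas '[{"x": 0,"y": 0,"z": 0,"rx": 0,"ry": 0,"rz": 0,"jaw": -0.7},{"x": 0,"y": 0,"z": 0,"rx": 0,"ry": 0,"rz": 0,"jaw": -0.4},{"x": 0,"y": 0,"z": 0,"rx": 0,"ry": 0,"rz": 0,"jaw": -0.1},{"x": 0,"y": 0,"z": 0,"rx": 0,"ry": 0,"rz": 0,"jaw": 0.1},{"x": 0,"y": 0,"z": 0,"rx": 0,"ry": 0,"rz": 0,"jaw": 0.1}]'

```text
time_s: 16.68
ee_pos: [0.6638, 0.0952, 0.1479]
eef_rot: [0.78, 0.626, 0.001, 0.0]
contact_force: [0.1, 0.0, -0.5]
width: 0.0468
```

```bash
python3 st2.py
```

```text
16.675 [0.66384155 0.09519021 0.14794566] [ 0.09  0.03 -0.47] [-0.034 -0.033 -0.003] 0.04679797424737126
(array([-0.02534226,  0.03116914,  0.10543361]), array([-0.0009104 ,  0.00259273,  0.00018901]))
```

Released. I'll go straight up, then back out of the camera's view.

Call:
apply_moves --deltas '[{"x": 0,"y": 0,"z": 1.5,"rx": 0,"ry": 0,"rz": 0,"jaw": 0.1},{"x": 0,"y": 0,"z": 4,"rx": 0,"ry": 0,"rz": 0,"jaw": 0.1},{"x": 0,"y": 0,"z": 8,"rx": 0,"ry": 0,"rz": 0,"jaw": 0.3},{"x": 0,"y": 0,"z": 13,"rx": 0,"ry": 0,"rz": 0,"jaw": 0.5},{"x": -3,"y": -4,"z": 16,"rx": 0,"ry": 0,"rz": 0,"jaw": 1},{"x": -6,"y": -8,"z": 17,"rx": 0,"ry": 0,"rz": 0,"jaw": 1},{"x": -9,"y": -12,"z": 17,"rx": 0,"ry": 0,"rz": 0,"jaw": 1},{"x": -12,"y": -16,"z": 17,"rx": 0,"ry": 0,"rz": 0,"jaw": 1},{"x": -14,"y": -21,"z": 17,"rx": 0,"ry": 0,"rz": 0,"jaw": 1},{"x": -15,"y": -26,"z": 17,"rx": 0,"ry": 0,"rz": 0,"jaw": 1}]'

```text
time_s: 17.92
ee_pos: [0.5127, -0.1662, 0.3198]
eef_rot: [0.78, 0.626, 0.002, 0.001]
contact_force: [1.1, -0.1, 0.5]
width: 0.0852
```

```bash
python3 - <<'E'
from h import *
s=bot.sense();print(s["time_s"],s["ee_pos"],s["contact_force"],s["qvel"].round(2))
for n in("side","top"):
    im=bot.get_image(n); cv2.imwrite(f"pics/{n}7.png",im[:,:,::-1])
g=(0,200,0);r=(0,0,255)
b=[(-.03,.06),(.03,.06),(.03,-.06),(-.03,-.06),(-.03,.06)];z=.073
I=[[(*p,z) for p in b],[(*p,z+.045) for p in b]]
I=[[(x+.042,y,zz) for x,y,zz in s] for s in I]
o=[]
for n,off in(("top",(185,145)),("side",(240,130))):
    raw=cv2.imread(f"pics/{n}7.png")[off[1]:off[1]+105,off[0]:off[0]+100]
    raw=cv2.resize(raw,None,fx=3.9,fy=3.9,interpolation=cv2.INTER_CUBIC);im=raw.copy()
    for sg in I:
        p=(proj(n,T(HQ,sg))-off+.5)*3.9-.5
        cv2.polylines(im,[np.round(p*16).astype(np.int32)],False,r,1,cv2.LINE_AA,4)
    cv2.imwrite(f"pics/f_{n}.png",np.hstack([raw,im]))
E
```

```text
17.925 [ 0.51272771 -0.16623897  0.31978993] [ 1.09897616 -0.06951165  0.52730689] [ 0.53  0.06  0.28 -0.07 -0.07  0.    0.82]
```

View pics/f_top.png

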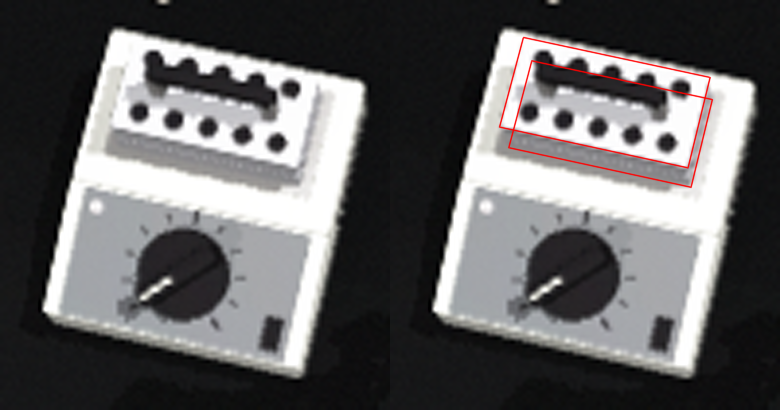

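View pics/f_side.png

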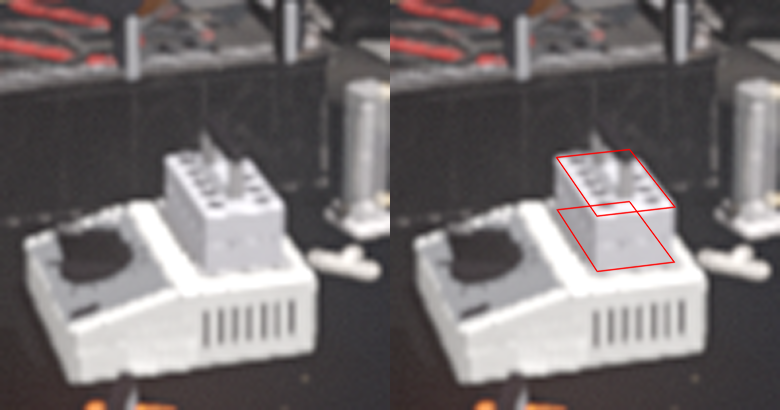

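View pics/top7.png

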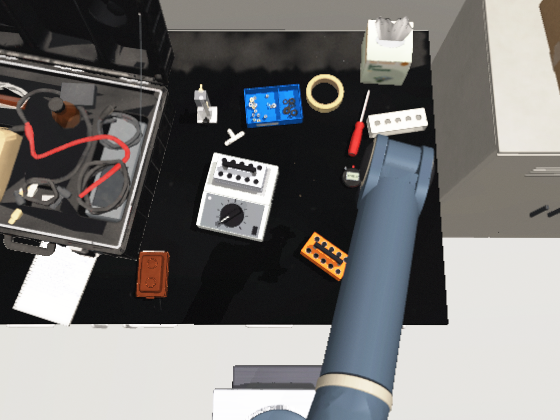

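Call:
apply_moves --deltas '[{"x": -3,"y": 0,"z": 0,"rx": 0,"ry": 0,"rz": 0,"jaw": 1},{"x": -3,"y": 0,"z": 0,"rx": 0,"ry": 0,"rz": 0,"jaw": 1},{"x": -3,"y": 0,"z": 0,"rx": 0,"ry": 0,"rz": 0,"jaw": 1}]'

```text
time_s: 18.4
ee_pos: [0.4845, -0.1642, 0.3189]
eef_rot: [0.78, 0.626, 0.002, 0.001]
contact_force: [0.1, 0.8, -0.6]
width: 0.0856
```

```bash
python3 - <<'E'
from h import *
for n in("side","top"):
    im=bot.get_image(n); cv2.imwrite(f"pics/{n}8.png",im[:,:,::-1])
a=cv2.imread("pics/side8.png")
A=cv2.resize(cv2.imread("pics/side0.png")[170:310,170:430],None,fx=1.5,fy=2);B=cv2.resize(a[170:310,170:430],None,fx=1.5,fy=2)
cv2.imwrite("pics/g1.png",np.hstack([A,B]))
t=cv2.resize(cv2.imread("pics/top8.png")[145:200,195:285],None,fx=8,fy=8,interpolation=cv2.INTER_CUBIC)
b=[(-.03,.06),(.03,.06),(.03,-.06),(-.03,-.06),(-.03,.06)]
for z in(.073,.118):
    p=(proj("top",T(HQ,[(x+.042,y,z) for x,y in b]))-(195,145)+.5)*8-.5
    cv2.polylines(t,[np.round(p*16).astype(np.int32)],False,(0,0,255),1,cv2.LINE_AA,4)
cv2.imwrite("pics/g2.png",t)
E
```

```text
(no output)
```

View pics/g1.png

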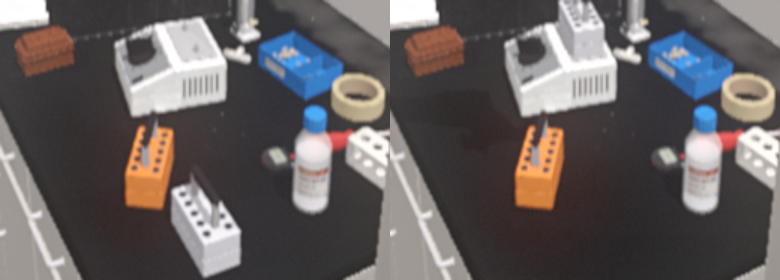

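View pics/g2.png

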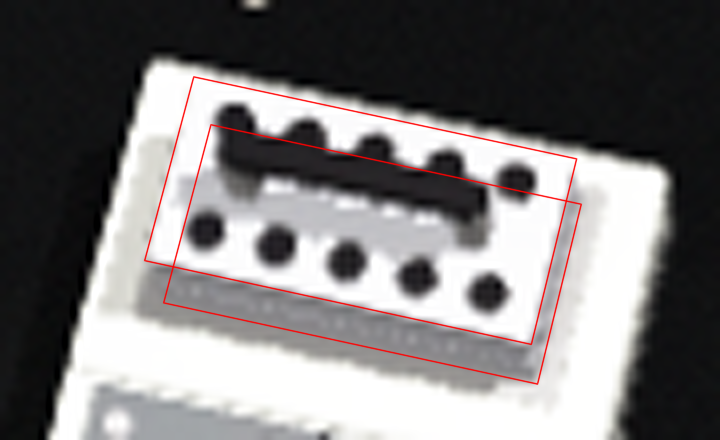

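```bash
python3 -c "
from bench import bot
print(bot.finish_job(), bot.sense()['time_s'])"
```

```text
the job is handed in; nothing more can be done
the job is handed in; nothing more can be done
```

The heater is off and the silver tube block is sitting on it. I handed the job in at about 18.5 s of the 64 s allowed; no verdict came back.

- **Knob:** I turned it anticlockwise in one hold, from about +0.35 rad to the stop at about -2.4 rad. The moment rose there from about 0.15 to 1.8 N m. After I let go, the top view shows the pointer at the lower-left end mark.
- **Block:** I lifted it by its handle and lowered it over the pegs without feeling contact with them. It met the plate at a tool height of 149.2 mm, against the 149 mm expected for fully home. I then opened the jaws and backed away.
- **Last checks:** The final top picture matches the predicted seated outline. In the side view the bottle, stopwatch, brown box and orange block look unmoved. In the final top view I checked only the block outline; the arm had hidden the bottle in the top picture just before.
- **Disagreements:** The side camera alone put the heater a few millimetres from where the top camera did. I used the top camera's position, and the contact-free lowering over the pegs bore it out. As the block touched down there was a brief off-centre moment of about 1 N m at 5 N, which was gone after release.

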